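# Pulse the tasting-counter coffee grinder by its bayonet lid

### The arm

A 6-joint arm with a two-finger parallel gripper is mounted at the origin on the work surface. World frame = base frame: x ahead of the robot, y to its left, z up, the work surface at z = 0. Lengths are in m, angles in degrees, forces in N, time in s.
With the tool pointing down it reaches from about 0.4 to 0.825 m from the base axis. Payload 7 kg.
Tool frame: the origin (TCP) lies midway between the tips of the shut fingers; the grasp point (between the pads) lies 19 mm behind it; z points along the fingers, y is the line along which they close (so a half turn about z gives the same grasp; the last joint's range is limited). The gripper opens to 88 mm and grips with 3 to 60 N. Pads are 19 mm wide; open, the fingers measure 130 mm over their backs; the gripper's body (78 mm by 193 mm) begins 47 mm behind the grasp point.
Start: joints at [-60.269, 20.546, 0.682, 0, -70.136, -16.507], TCP at [0.154, -0.657, 0.227] pointing down, gripper open.
Joint ranges: [-176.03, 176.03], [-82.01, 121.73], [-58.28, 71.71], [-173.87, 95.51], [-174.79, -0.11], [-173.66, 173.66]. Speed limits (degrees/s): [136.94, 136.94, 172.46, 180, 180, 180].

### API

Orientations are given as a 3x3 rotation matrix whose columns are the frame's x, y, z axes.
In Python, from rig import robot gives the robot as it stands. Calls block until the motion is done:
- robot.goto(position, orientation): joint-space move of the TCP to a pose.
- robot.servo_line(position, ori=None, speed=0.15): straight line of the TCP; ori=None keeps the orientation; speed is the mean speed in m/s.
- robot.movej(angles): joint-space move.
- robot.move_gripper(opening): opening from 0.0 (shut) to 1.0 (fully open); the grip force is fixed at half the most; returns when the fingers have stopped.
- robot.dwell(seconds).
- robot.ik(position, orientation): joint angles nearest the present ones, or None.
- robot.grab_frame(name): name is "scene" or "top" or "wrist"; returns (picture, depth): 384x512x3 uint8, red, green, blue; 384x512 float32, m along the optical axis (not along the pixel's ray), 0 where there is no reading.
- robot.camera_info(name): a dict with "vfov" (degrees; the focal length in pixels is half the picture's height over the tangent of half this angle, whatever the lens; pixels are square), "cx", "cy" (the principal point, pixels), "k1" (the pictures are not rectified: a ray, as slopes to the right and down, at radius r is drawn at 1 + k1 r^2 times it, then the intrinsics apply), "view" (4x4, takes a point from world to camera coordinates); the wrist camera has in their place "T_tool_cam" (4x4, takes a point from camera to tool coordinates, whose origin is the TCP and whose axes are the flange's). Camera axes: x right, y down, z forward; pixel columns grow to the right and rows downward; lengths in m; the calibration is good to about 2 mm. A picture is of the moment at which its call begins: read the wrist's pose just before it. camera_info takes no time and is no camera call.
A pose or a line that the arm cannot do raises robot.Unreachable and nothing moves.
- robot.job_done(): hands the job in; it is judged then, once.
Readings, each from a call of its own:
- robot.read_t(): time.
- robot.read_qpos(): joint angles.
- robot.read_qvel(): joint speeds.
- robot.read_effort(): joint torques, N m.
- robot.read_position(): TCP position.
- robot.read_tcp_rot(): TCP orientation.
- robot.read_force(): force on the tool from outside, world axes, zero at the start.
- robot.read_ft_torque(): the same for the moment, N m.
- robot.read_grip_width(): opening from 0.0 (shut) to 1.0 (fully open).
- robot.read_finger_force(): force on a finger pad.
Only numpy, scipy, OpenCV 4.12 (cv2) and the standard library are available. Lean on these libraries where they do the work, as an engineer would, in place of code of your own. Each camera call takes 0.05 s, during which the arm holds its last target. There are 200 camera calls.

### The job

Slide the cordless coffee grinder along the counter until it stands wholly on the round rubber mat. Then fit the black lid down into the grinder's bayonet collar and twist it clockwise to the pulse position, half-way to the lock click, and keep holding it there against the switch spring: the program finishes with the lid still held in the gripper. Do not turn it as far as the click, do not tip the grinder, and leave the other things on the counter where they are.

Things in the scene. Friction and masses are not known exactly. Their poses are not given: they have to be found in the camera images.
- grinder: Loose cordless coffee grinder, 0.7 to 0.95 kg: upright aluminium cylinder 104 mm across, 100 mm tall, open at the top over a steel bowl. Origin: centre of its underside, z up; charge socket at -x. Starts left or right of the mat, the lid on the other side; slides upright if pushed below mid-height (4 to 8 N). Its two halves (+x, -x) are alike, so the lid goes in either way round.
- grinder_mouth (a point): Centre of the grinder's opening, 100 mm above its origin, axes as the grinder. Steel collar lip 5 mm thick round an opening 77 mm across. On the rim: a black bar at each keyway (entry), a dot 0.48 rad clockwise of it seen from above (pulse), a pair of short bars 0.95 rad clockwise (lock).
- keyway (a point): Top of the keyway at the grinder's +x side, 42 mm from its axis (its twin is at the -x side). A gap through the lip about 18 mm wide, reaching 44.5 mm from the axis: a lid lug passes down it with about 2.5 mm to spare either side.
- lid: Loose black plastic bayonet lid, 54 mm tall, 0.07 to 0.12 kg, upright on the counter. Origin: centre of its underside, z up. Skirt 73 mm across and 12 mm high with chamfered lower edge, two lugs, flange 90 mm across from 12 to 16.5 mm height, dome to 21 mm, grip block above. Fully in, the flange lies on the lip and this origin is 88 mm above the grinder's, on one axis.
- lug (a point): Lid lug at the lid's +x side, 42 mm from its axis, 3 mm above the lid's underside (its twin is at -x). Each lug is 12.8 mm wide, 5 mm thick. White raised marks on the flange lie over the lugs. They enter with the lid's x axis along the grinder's x axis, either way round; then the lid turns clockwise seen from above.
- lid_grip (a point): Middle of the lid's grey grip block, on its axis, 44 mm above the lid's origin, axes as the lid. The block reaches from 16 to 54 mm height, 56 mm long along x and 36 mm wide across y, with flat ribbed sides facing +y and -y.
- switch (a joint): Spring-return ring in the grinder's collar (rad), 0 at rest, grows clockwise. The lid's lugs meet it after 0.2 rad of turn; it then reads the lid's turn minus 0.2 and pushes back with 0.04 to 0.09 N m, so a lid let go springs out of pulse. Pulse: 0.10 to 0.46, middle 0.28 (lid turned 0.48). Sprung pawls resist from about 0.65 and click at about 0.75 (lid turned 0.95): locked on.
- mat: Round black rubber mat, 154 mm in diameter and 1 mm thick, fixed flat to the counter between the grinder and the lid. Origin at its centre. The grinder stands wholly on it when their axes are within 25 mm.
- mug: Bystander: white mug, 80 mm across, 92 mm tall, beyond the mat. Origin under its centre.
- tin: Bystander: coffee tin, 72 mm across, 100 mm tall, beyond the mat. Origin under its centre.
- snow_globe: Bystander: snow globe, 72 mm across, 84 mm tall, at the far left. Origin under its centre.
- magnets: Bystander: stack of flat magnets, 54 by 54 by 30 mm, on the robot's side of the mat. Origin under its centre.
- keyring0: Bystander: keyring with a flat fob, 80 mm long, 6 mm thick, on the robot's side of the mat. Origin under it.
- keyring1: Bystander: keyring with a flat fob, 80 mm long, 6 mm thick, beyond the mat on the left. Origin under it.
- shaker: Bystander: small cinnamon shaker, 42 mm across, 70 mm tall, beyond the mat on the right. Origin under its centre.
Things that resemble listed ones, but are neither listed nor needed, are in the scene too. Leave any blue or green look-alike of the lid alone.

How it is judged (in metres and radians):
On the way, in this order (a step that is already met when the one before it is completed fails the run):
1. the grinder stands upright and still, wholly on the mat (horizontal distance between grinder and mat below 0.025 m and angle between grinder's own z axis and vertical below 0.05 rad and linear speed of grinder below 0.02 m/s), for 0.2 s.
2. the lid is fully down in the collar (z of lid in the frame of grinder between 0.084 and 0.0905 m and horizontal distance between lid and grinder below 0.005 m and angle between the z axis of lid and the z axis of grinder, either way round below 0.06 rad), for 0.1 s.
At the end, for the whole second after the job is handed in: Grinder upright, wholly on the mat (axes within 25 mm); lid fully down in the collar (within 3.5 mm of full depth, axes within 5 mm), turned into the pulse position (switch 0.10 to 0.46 rad, lid turned 0.3 to 0.66 rad) and held still there by the fingers (all of step 1 and value of joint switch between 0.1 and 0.46 rad and angle between the x axis of lid and the x axis of grinder, either way round between 0.26 and 0.72 rad and z of lid in the frame of grinder below 0.0915 m and horizontal distance between lid and grinder below 0.005 m and contact force between the fingers and lid above 1 N and angular speed of lid below 0.15 rad/s); the arm keeps its last pose, push and grip.
It fails at once if the lid is turned on to the lock click (value of joint switch above 0.7 rad).
It fails at once if the grinder is tipped (angle between grinder's own z axis and vertical above 0.3 rad).
It fails at once if a bystander is disturbed (distance of any of mug, tin, snow_globe, magnets, keyring0, keyring1, shaker from where it was at the start of the episode above 0.03 m).
It also fails if it takes over 67 s, if anything falls off the work surface, if the arm or the gripper's body presses on something with over 40 N, if the wrist force passes 120 N, or if a joint passes its speed limit or range.

## Working session

There is one attempt and no reset: what is moved stays moved. The work goes in short steps, each a Python script; the robot and the scene stay as the last script left them, time stands still between calls to the robot, and variables do not carry over. Pictures are saved under pics/ and viewed, at most 10 in all, crops included, and the job is handed in when it is done.

```bash
mkdir -p pics; ls
cat > h.py <<'E'
import numpy as np, cv2
from rig import robot
def grab(n):
    if n=="wrist":
        p=np.array(robot.read_position());R=np.array(robot.read_tcp_rot())
    im,d=robot.grab_frame(n); c=robot.camera_info(n)
    if n=="wrist":
        T=np.eye(4);T[:3,:3]=R;T[:3,3]=p; W=T@np.array(c["T_tool_cam"])
    else: W=np.linalg.inv(np.array(c["view"]))
    f=im.shape[0]/2/np.tan(np.radians(c["vfov"])/2)
    return dict(im=im,d=d,W=W,f=f,cx=c["cx"],cy=c["cy"],k=c["k1"])
def slopes(g,uv):
    s=(np.atleast_2d(uv).astype(float)-[g["cx"],g["cy"]])/g["f"]; q=s.copy()
    for _ in range(20): q=s/(1+g["k"]*(q**2).sum(1,keepdims=True))
    return q
def rays(g,uv):
    q=slopes(g,uv); return g["W"][:3,3],np.c_[q,np.ones(len(q))]@g["W"][:3,:3].T
def plane(g,uv,z):
    o,r=rays(g,uv); return o+r*((z-o[2])/r[:,2:])
def dpt(g,uv):
    o,r=rays(g,uv); uv=np.atleast_2d(uv).astype(int); return o+r*g["d"][uv[:,1],uv[:,0]][:,None]
def proj(g,P):
    V=np.linalg.inv(g["W"]); c=np.atleast_2d(P)@V[:3,:3].T+V[:3,3]; q=c[:,:2]/c[:,2:]
    return q*(1+g["k"]*(q**2).sum(1,keepdims=True))*g["f"]+[g["cx"],g["cy"]]
def down(a):  # tool y axis at angle a (rad) in world, z down
    y=np.array([np.cos(a),np.sin(a),0]);z=np.array([0,0,-1.]);return np.c_[np.cross(y,z),y,z]
def save(im,n): cv2.imwrite("pics/"+n,cv2.cvtColor(im,cv2.COLOR_RGB2BGR))
E
python3 - <<'E'
from h import *
a=grab("top");b=grab("scene")
np.savez("t0.npz",**a);np.savez("s0.npz",**b)
save(cv2.resize(a["im"],(800,600)),"t0.png");save(cv2.resize(b["im"],(800,600)),"s0.png")
for g in(a,b):print(g["W"].round(3),g["f"],g["cx"],g["cy"],g["k"],(g["d"]>0).mean())
print(robot.read_t(), robot.read_tcp_rot())
E
```

```text
pics
[[ 0.007 -0.989  0.149  0.304]
 [-1.    -0.004  0.021  0.221]
 [-0.02  -0.149 -0.989  1.459]
 [ 0.     0.     0.     1.   ]] 386.0696518572208 250.42486975239396 189.57373313152598 -0.13476884700700703 0.9959564208984375
[[ 0.548  0.69  -0.473  1.131]
 [ 0.836 -0.459  0.3   -0.167]
 [-0.01  -0.56  -0.829  1.168]
 [ 0.     0.     0.     1.   ]] 438.5719860532504 260.8069381781681 185.67536746225687 -0.0220486692262112 0.9959920247395834
0.1 [[-9.73512493e-01 -2.28633266e-01 -5.05715036e-04]
 [-2.28633769e-01  9.73511433e-01  1.44566358e-03]
 [ 1.61792583e-04  1.52299509e-03 -9.99998827e-01]]
```

View pics/t0.png

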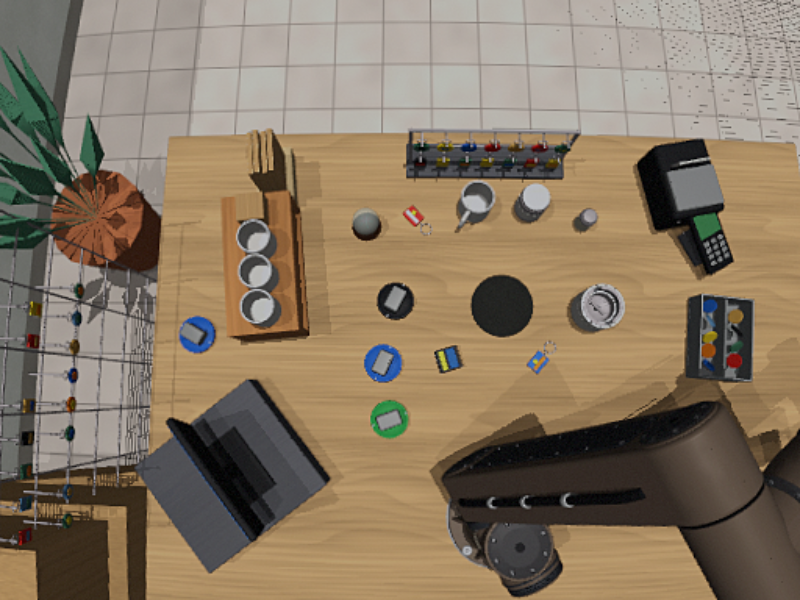

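View pics/s0.png

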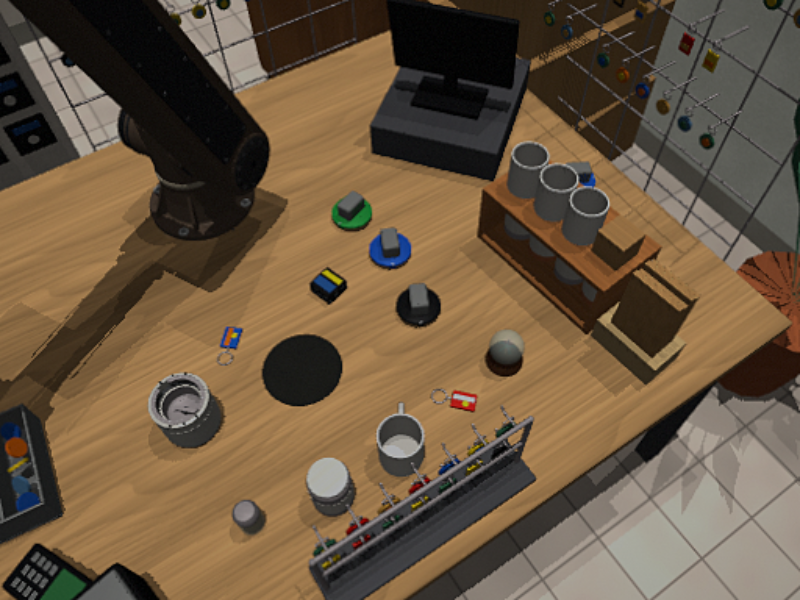

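The top view shows, in 800x600 pixels, the grinder at (600,307), the mat at (502,305) and the black lid at (396,300). The blue and green look-alikes are at (383,363), (390,418) and (197,334). The scene view agrees, with the grinder at (187,408), mat (302,370) and lid (418,303). Next I measure these.

```bash
cat >> h.py <<'E'
def cloud(g):
    v,u=np.mgrid[0:384,0:512]; uv=np.c_[u.ravel(),v.ravel()]
    P=dpt(g,uv); P[g["d"].ravel()<=0]=np.nan; return P.reshape(384,512,3)
def near(P,c,r): return np.hypot(P[...,0]-c[0],P[...,1]-c[1])<r
def circ(p):
    s=np.linalg.lstsq(np.c_[2*p,np.ones(len(p))],(p**2).sum(1),rcond=None)[0]
    return s[:2],np.sqrt(s[2]+s[0]**2+s[1]**2)
E
python3 - <<'E'
from h import *
for n in("t0","s0"):
    g=dict(np.load(n+".npz")); P=cloud(g); im=g["im"].astype(int); Z=P[...,2]
    t=dict(np.load("t0.npz"))
    gc,mc,lc=[plane(t,[[x/1.5625,y/1.5625]],z)[0] for x,y,z in((600,307,.1),(502,305,0),(396,300,.05))]
    # mat
    m=((im.max(2)<60)&near(P,mc,.11)&(Z<.01)).astype(np.uint8)
    k=max(cv2.findContours(m,cv2.RETR_EXTERNAL,cv2.CHAIN_APPROX_NONE)[0],key=cv2.contourArea)[:,0]
    c,r=circ(plane(g,k,.001)[:,:2]); print(n,"mat",c.round(4),r.round(4),"z",np.nanmedian(Z[m>0]).round(4))
    # grinder top
    m=near(P,gc,.075)&(Z>.092)&(Z<.115); p=P[m]
    hull=cv2.convexHull(p[:,:2].astype(np.float32))[:,0]; print(" grinder",cv2.minEnclosingCircle(hull),"z",np.percentile(p[:,2],[10,50,90]).round(4),m.sum())
    # lid block
    m=near(P,lc,.06)&(Z>.047)&(Z<.065); p=P[m]
    print(" block",cv2.minAreaRect(p[:,:2].astype(np.float32)),"z",np.median(p[:,2]).round(4),m.sum())
    m=((im.max(2)<75)&near(P,lc,.06)&(Z>.009)&(Z<.03)); p=P[m]
    print(" flange",cv2.minEnclosingCircle(p[:,:2].astype(np.float32)),np.median(p[:,2]))
def tilt(a,th): # y axis angle a, z tilted th toward direction perpendicular
    R=down(a); c,s=np.cos(th),np.sin(th)
    f=np.array([-np.sin(a),np.cos(a),0]) # forward = +90deg from y axis
    z=np.array([0,0,-c])+s*f; y=R[:,1]; return np.c_[np.cross(y,z),y,z]
for a in(0,np.pi):
  for th in (-.6,.6):
   for y in(gc[1]-.1,mc[1]-.05): print(a,th,y,robot.ik([gc[0],y,.02],tilt(a,th)))
E
```

```text
t0 mat [ 0.5023 -0.0168] 0.0736 z 0.0011
 grinder ((0.48965489864349365, -0.23505020141601562), 0.05361589789390564) z [0.0954 0.0999 0.1036] 299
 block ((0.5124020576477051, 0.24267390370368958), (0.035933420062065125, 0.05471397191286087), 59.72054672241211) z 0.053 136
 flange ((0.5113838911056519, 0.24272678792476654), 0.04420590028166771) 0.018320512547874257
s0 mat [ 0.5047 -0.0132] 0.0744 z 0.0025
 grinder ((0.4922504127025604, -0.23075339198112488), 0.05333590507507324) z [0.0964 0.1003 0.1032] 539
 block ((0.5144777894020081, 0.24560141563415527), (0.036787450313568115, 0.058789949864149094), 56.56855773925781) z 0.0551 186
 flange ((0.514272928237915, 0.24626335501670837), 0.047244489192962646) 0.020676324471795127
0 -0.6 -0.32904557566048653 [-12.40281572  22.40303999 -57.53299528  87.42346168 -33.50589323
 108.00925333]
0 -0.6 -0.06841185905168602 [ 32.51323282  23.96911881 -51.73487154  43.7207734  -43.54482584
 107.5930251 ]
0 0.6 -0.32904557566048653 [ -34.75716016   38.71354206    4.4216007   -28.25323011  -78.5183715
 -133.83848865]
0 0.6 -0.06841185905168602 [ -14.48714018   27.56801731  -14.95982136  -37.84246497  -63.01299697
 -143.19758596]
3.141592653589793 -0.6 -0.32904557566048653 [-34.75716016  38.71354206   4.4216007  -28.25323011 -78.5183715
  46.16151135]
3.141592653589793 -0.6 -0.06841185905168602 [-14.48714018  27.56801731 -14.95982136 -37.84246497 -63.01299697
  36.80241404]
3.141592653589793 0.6 -0.32904557566048653 [-12.40281572  22.40303999 -57.53299528  87.42346168 -33.50589323
 -71.99074667]
3.141592653589793 0.6 -0.06841185905168602 [ 32.51323282  23.96911881 -51.73487154  43.7207734  -43.54482584
 -72.4069749 ]
```

```bash
cat >> h.py <<'E'
def tilt(a,th):
    c,s=np.cos(th),np.sin(th); y=np.array([np.cos(a),np.sin(a),0])
    z=np.array([0,0,-c])+s*np.array([-np.sin(a),np.cos(a),0]); return np.c_[np.cross(y,z),y,z]
M=np.array([.5035,-.015]); G0=np.array([.491,-.233])
d=(M-G0)/np.linalg.norm(M-G0); RP=tilt(np.arctan2(d[1],d[0])+np.pi/2,-.65)
def gtop(g,c):
    P=cloud(g); m=near(P,c,.075)&(P[...,2]>.092)&(P[...,2]<.115); p=P[m]
    return cv2.minEnclosingCircle(p[:,:2].astype(np.float32)),np.median(p[:,2])
E
python3 - <<'E'
from h import *
s=G0-d*.105
robot.goto([*s,.2],RP); robot.move_gripper(.57)
robot.servo_line([*s,.022],speed=.15); print(robot.read_t(),robot.read_force())
robot.servo_line([*(G0-d*.07),.022],speed=.08); print(robot.read_force())
e=M-d*.067
for k in range(1,5):
    p=G0-d*.07; robot.servo_line([*(p+(e-p)*k/4),.022],speed=.07)
    print(robot.read_t(),np.round(robot.read_force(),1),np.round(robot.read_position(),4))
for n in("top","scene"):
    g=grab(n); print(n,gtop(g,M-d*.012)); save(g["im"],n+"1.png")
E
```

```text
3.9167 [ 0.15630102 -0.27463597  0.50475976]
[ 0.39607288 -1.06160354  1.0490021 ]
5.4417 [ 0.3 -0.9 -0.7] [ 0.4901 -0.2472  0.022 ]
6.3833 [ 0.7 -1.1 -1.2] [ 0.4933 -0.1921  0.022 ]
7.325 [-0.9 -0.8 -0.1] [ 0.4964 -0.1369  0.022 ]
8.2667 [ 0.  -0.9 -1. ] [ 0.4995 -0.0816  0.022 ]
top (((0.5028752088546753, -0.04085668921470642), 0.061532311141490936), np.float64(0.10002830776010563))
scene (((0.5017012357711792, -0.03931104391813278), 0.06298620998859406), np.float64(0.10073141495327675))
```

Run:
```python
import cv2
a=cv2.imread("pics/top1.png")[130:260,230:430];b=cv2.imread("pics/scene1.png")[160:330,60:300]
a=cv2.resize(a,(400,260));b=cv2.resize(b,(400,283))
cv2.imwrite("pics/c1.png",cv2.vconcat([a,b]))
```

```text
(no output)
```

View pics/c1.png

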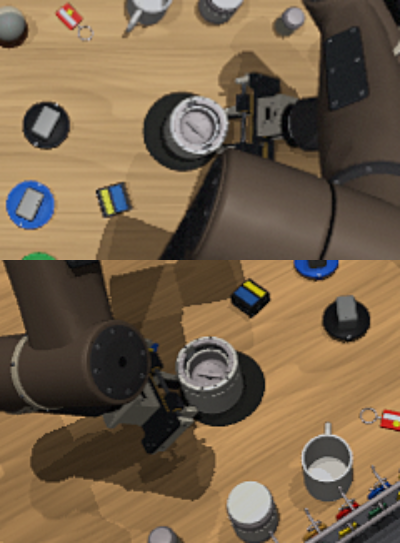

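The crop shows the grinder upright at about (197,125) with its right part over the mat, a little short of the centre. The fingers are still behind it.

Run:
```python
from h import *
def front(g):
    P=cloud(g); c=M-d*.02; m=near(P,c,.07)&(P[...,2]>.085)&(P[...,2]<.115)
    p=P[m][:,:2]; return np.percentile((p-M)@d,99.5)-.0515
def est(): return np.mean([front(grab(n)) for n in("top","scene")])
e=est(); print("along",e)
p=np.array(robot.read_position())
robot.servo_line([*(p[:2]-d*e),.022],speed=.05) if -.04<e<-.004 else print("?")
print(est(),np.round(robot.read_force(),1),robot.read_t())
p=np.array(robot.read_position())
robot.servo_line([*(p[:2]-d*.05),.03],speed=.15)
robot.servo_line([*(p[:2]-d*.07),.22],speed=.25)
for n in("top","scene"):
    g=grab(n); print(n,gtop(g,M),front(g))
print(robot.read_t())
# where is the wrist camera
T=np.array(robot.camera_info("wrist")["T_tool_cam"]);print(T.round(3),robot.camera_info("wrist"))
```

```text
along -0.015637286645380017
-0.0026680081361421214 [-0.4 -1.2 -0.9] 9.0333
top (((0.5014767050743103, -0.015608474612236023), 0.051538340747356415), np.float64(0.09977778461769327)) -0.002140467711358382
scene (((0.5030837059020996, -0.011992258951067924), 0.05405879393219948), np.float64(0.10093615080438356)) -0.002894611568991956
10.5333
[[ 0.002 -0.968 -0.249  0.068]
 [ 1.     0.002  0.001 -0.   ]
 [-0.    -0.249  0.968 -0.159]
 [ 0.     0.     0.     1.   ]] {'vfov': 63.12833214643548, 'cx': 257.57566768892957, 'cy': 192.81157055163544, 'k1': -0.028681013799605075, 'T_tool_cam': array([[ 1.64236075e-03, -9.68414807e-01, -2.49339256e-01,
         6.77760466e-02],
       [ 9.99998618e-01,  1.52598787e-03,  6.60021371e-04,
        -2.90847788e-04],
       [-2.58685789e-04, -2.49339995e-01,  9.68415975e-01,
        -1.58703389e-01],
       [ 0.00000000e+00,  0.00000000e+00,  0.00000000e+00,
         1.00000000e+00]])}
```

```bash
cat >> h.py <<'E'
def look(c,z,a,D=.26):
    R=down(a); p=np.array([*c,0])+R[:,0]*-(.068-.249*D); p[2]=z+.968*D-.159
    return p,R
E
python3 - <<'E'
from h import *
G=np.array([.502,-.0145]);L=np.array([.513,.244])
for c,z,aa in((G,.1,(0,45,90,135,180,225,270,315)),(L,.02,(58,238))):
    for a in aa:
        q=robot.ik(*look(c,z,np.radians(a))); print(a,None if q is None else np.round(q))
robot.move_gripper(1.0)
for i,a in enumerate((90,270)):
    robot.goto(*look(G,.1,np.radians(a))); g=grab("wrist"); np.savez(f"wg{i}.npz",**g); save(g["im"],f"wg{i}.png"); print(robot.read_t())
import subprocess
E
python3 -c "
import cv2
cv2.imwrite('pics/wg.png',cv2.hconcat([cv2.imread(f'pics/wg{i}.png')[70:320,120:400] for i in (0,1)]))"
```

```text
0 [ 20.   6. -24.   0. -61. 160.]
45 [  20.    6.  -23.    0.  -61. -155.]
90 [  21.    6.  -23.    0.  -61. -111.]
135 [ 21.   6. -23.   0. -61. -66.]
180 [ 21.   6. -24.   0. -61. -21.]
225 [ 21.   5. -24.   0. -61.  24.]
270 [ 21.   5. -24.   0. -61.  69.]
315 [ 21.   5. -24.   0. -61. 114.]
58 [  45.   16.  -21.    0.  -52. -167.]
238 [ 46.  16. -22.   0. -52.  12.]
13.45
16.15
```

View pics/wg.png

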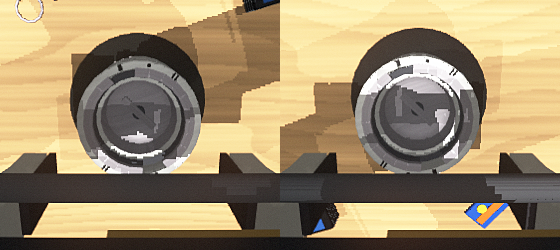

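The wrist crops show the grinder at about crop (140,115). In the left crop, the black marks on the rim are a bar near (120,65), a dot near (147,62) and a pair near (174,75), running clockwise. I'll fit the rim and enlarge it.

Run:
```python
from h import *
G=np.array([.502,-.0145]); out=[]
for i in(0,1):
    g=dict(np.load(f"wg{i}.npz")); P=cloud(g); Z=P[...,2]
    m=(near(P,G,.07)&(Z>.09)&(Z<.112)).astype(np.uint8)
    m[260:]=0
    k=max(cv2.findContours(m,cv2.RETR_EXTERNAL,cv2.CHAIN_APPROX_NONE)[0],key=cv2.contourArea)[:,0]
    zt=np.median(Z[m>0]); h=cv2.convexHull(k)[:,0]
    p=plane(g,k,.1)[:,:2]
    c,r=circ(p); 
    for _ in range(4):
        e=abs(np.linalg.norm(p-c,axis=1)-r); c,r=circ(p[e<max(.0015,np.median(e)*2)])
    hs,kk=cv2.findContours(m,cv2.RETR_CCOMP,cv2.CHAIN_APPROX_NONE)
    inn=max([x for x,y in zip(hs,kk[0]) if y[3]>=0],key=cv2.contourArea)[:,0]
    ci,ri=circ(plane(g,inn,.1)[:,:2])
    print(i,"outer",c.round(4),r.round(4),"inner",ci.round(4),ri.round(4),"ztop",zt.round(4))
    # orthoview 0.25mm/px: right=+x world, down=-y
    n=440; v,u=np.mgrid[0:n,0:n]; X=np.stack([c[0]+(u-n/2)*.00028,c[1]-(v-n/2)*.00028,np.full(u.shape,.1)],-1)
    q=proj(g,X.reshape(-1,3)).reshape(n,n,2).astype(np.float32)
    o=cv2.remap(g["im"],q[...,0],q[...,1],cv2.INTER_CUBIC); out.append(o[:, 20:420])
save(cv2.hconcat(out),"ortho.png")
```

```text
0 outer [ 0.5032 -0.015 ] 0.0511 inner [ 0.5019 -0.0153] 0.039 ztop 0.0995
1 outer [ 0.5051 -0.0151] 0.0511 inner [ 0.5062 -0.0149] 0.039 ztop 0.0994
```

View pics/ortho.png

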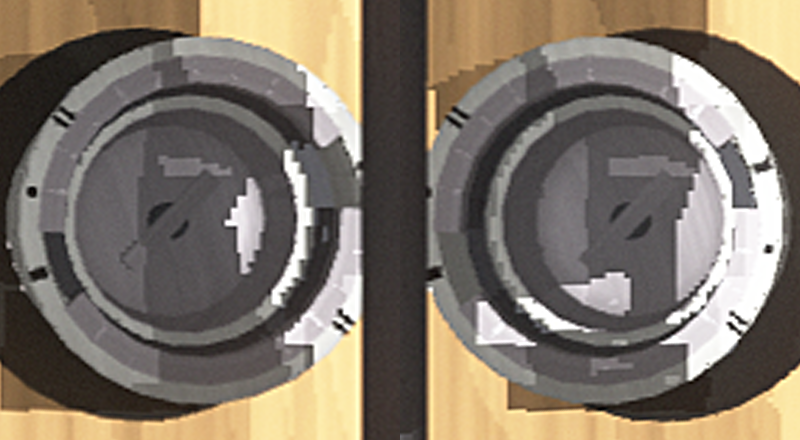

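Taking (200,220) as the centre of the left half and (600,220) of the right, the entry bars are at (38,273), (358,168) and (764,166). The dots are at (32,191) and (768,248), and the pairs at (65,116), (343,321), (458,115) and (738,322). All of these put the keyway axis at about 18.2°, and averaging the two opposite views puts the grinder centre at (0.5041, -0.0151). Next is the lid.

Run:
```python
from h import *
L=np.array([.513,.244]); out=[]
for i,a in enumerate((75,255)):
    robot.goto(*look(L,.03,np.radians(a),.27)); g=grab("wrist"); np.savez(f"wl{i}.npz",**g)
    P=cloud(g); Z=P[...,2]; im=g["im"].astype(int)
    m=(near(P,L,.05)&(Z>.046)&(Z<.062)).astype(np.uint8); zt=np.median(Z[m>0])
    k=max(cv2.findContours(m,cv2.RETR_EXTERNAL,cv2.CHAIN_APPROX_NONE)[0],key=cv2.contourArea)[:,0]
    print(a,"block",cv2.minAreaRect(plane(g,k,.054)[:,:2].astype(np.float32)),"ztop",zt.round(4))
    m=(near(P,L,.06)&(Z>.008)&(Z<.1)).astype(np.uint8)
    k=max(cv2.findContours(m,cv2.RETR_EXTERNAL,cv2.CHAIN_APPROX_NONE)[0],key=cv2.contourArea)[:,0]
    p=plane(g,k,.0165)[:,:2]; c,r=circ(p)
    for _ in range(6):
        e=abs(np.linalg.norm(p-c,axis=1)-r); c,r=circ(p[e<max(.001,1.5*np.median(e))])
    print("  flange",c.round(4),r.round(4),"z",np.median(Z[(m>0)&(Z<.019)]).round(4))
    n=400; v,u=np.mgrid[0:n,0:n]; X=np.stack([L[0]+(u-n/2)*.0003,L[1]-(v-n/2)*.0003,np.full(u.shape,.0165)],-1)
    q=proj(g,X.reshape(-1,3)).reshape(n,n,2).astype(np.float32)
    out.append(cv2.remap(g["im"],q[...,0],q[...,1],cv2.INTER_CUBIC))
save(cv2.hconcat(out),"orthol.png"); print(robot.read_t())
```

```text
75 block ((0.5125376582145691, 0.24450460076332092), (0.035962387919425964, 0.0548069030046463), 62.46717071533203) ztop 0.0532
  flange [0.5139 0.2441] 0.0443 z 0.017
255 block ((0.5165385603904724, 0.24326550960540771), (0.03583809733390808, 0.05468054860830307), 62.876766204833984) ztop 0.0532
  flange [0.5153 0.2437] 0.0442 z 0.0169
22.0917
```

View pics/orthol.png

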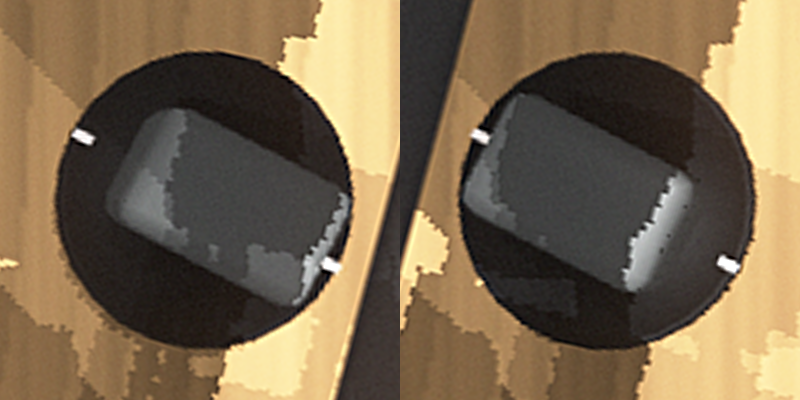

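White marks are at (83,137) and (331,265) in the left view and (480,136) and (729,264) in the right, so the lid's x axis is at -27.3°, matching the grip block. The centre is (0.5146, 0.2439) and the measured heights are right. Now I grasp and carry the lid.

Run:
```python
from h import *
L=[.5146,.2439]; G=[.5041,-.0151]; R=down(np.radians(242.7)); R2=down(np.radians(288.2))
robot.goto([*L,.12],R); robot.servo_line([*L,.026],speed=.12); print(np.round(robot.read_force(),1))
robot.move_gripper(.0); print("w",robot.read_grip_width()*88,robot.read_finger_force(),np.round(robot.read_force(),1))
robot.servo_line([*L,.18],speed=.2); print("w",robot.read_grip_width()*88,robot.read_finger_force(),np.round(robot.read_force(),1))
robot.goto([*G,.19],R2); robot.servo_line([*G,.14],speed=.12); robot.dwell(.2)
print(robot.read_t(),np.round(robot.read_force(),1),np.round(robot.read_ft_torque(),2),robot.read_position(),np.round(robot.read_qpos()))
f=[grab(n) for n in("wrist","scene")]
a=cv2.resize(f[0]["im"],(512,384))[60:340];b=cv2.resize(f[1]["im"][170:300,110:250],(288,280)); save(cv2.hconcat([a,b]),"ins.png")
```

```text
[-0.1  0.7  0.5]
w 36.12684343885443 29.99995708465576 [-0.   0.4 -0.2]
w 35.986028965001196 29.99983549118042 [-0.1 -0.3 -1. ]
27.025 [-0.2 -0.   0.2] [-0.13  0.17  0.03] [ 0.5046924  -0.01483916  0.14084792] [ 21.   9. -27.   0. -54.  88.]
```

View pics/ins.png

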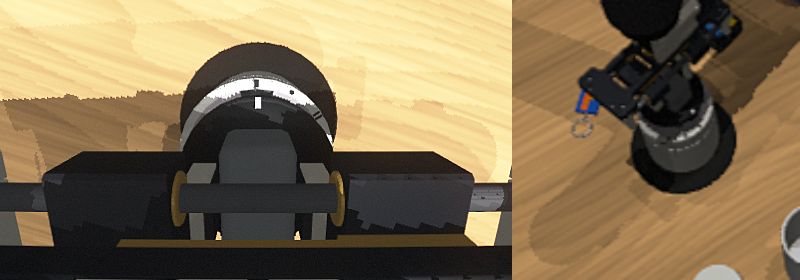

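The wrist view shows the lid's white mark at (258,102) directly in line with the keyway bar at (258,84), so I can insert it.

Run:
```python
from h import *
G=np.array([.5041,-.0151]); R2=down(np.radians(288.2))
o=np.array(robot.read_position())-[*G,.14]; c=G-o[:2]
for z in (.132,.127,.124,.121,.118,.115,.113):
    robot.servo_line([*c,z],speed=.04)
    f=np.array(robot.read_force()); print(z,robot.read_t(),np.round(f,1),np.round(robot.read_ft_torque(),2),np.round(robot.read_position(),4))
    if f[2]>12 or np.hypot(f[0],f[1])>10: break
```

```text
0.132 27.475 [ 1.1 -0.4 -0.7] [-0.13  0.08  0.03] [ 0.5034 -0.0154  0.1316]
0.127 27.75 [ 0.5 -0.6 -0.5] [-0.16  0.12 -0.02] [ 0.5036 -0.0153  0.1267]
0.124 28.0 [-1.7  0.9 -0.5] [-0.1   0.14  0.02] [ 0.5036 -0.0152  0.1238]
0.121 28.25 [-0.1 -0.3 -1. ] [-0.11  0.16  0.  ] [ 0.5036 -0.0153  0.1208]
0.118 28.5 [-0.1 -0.8 -0.4] [-0.08  0.11 -0.  ] [ 0.5036 -0.0152  0.1178]
0.115 28.75 [ 0.8  0.1 -0.9] [-0.12  0.12 -0.01] [ 0.5036 -0.0152  0.1148]
0.113 29.0 [-2.4  0.6  7.5] [0.02 1.   0.09] [ 0.5042 -0.0152  0.1139]
```

Run:
```python
from h import *
c=[.5041,-.0152]
robot.servo_line([*c,.1137],speed=.03); robot.dwell(.2); print(np.round(robot.read_force(),1),robot.read_position())
for k in range(1,6):
    robot.servo_line([*c,.1137],ori=down(np.radians(288.2-27.5*k/5)),speed=.05)
    R=np.array(robot.read_tcp_rot()); print(robot.read_t(),np.round(robot.read_force(),1),np.round(robot.read_ft_torque(),2),np.round(robot.read_position(),4),np.degrees(np.arctan2(R[1,1],R[0,1])).round(1)%360)
robot.dwell(.5); print(robot.read_t(),np.round(robot.read_force(),1),robot.read_finger_force(),np.abs(robot.read_qvel()).max())
a=grab("wrist"); np.savez("wf.npz",**a); b=grab("scene"); t=grab("top"); print(gtop(t,M))
save(cv2.hconcat([cv2.resize(a["im"][90:230,150:360],(420,280)),cv2.resize(b["im"][170:300,110:250],(300,280))]),"fin.png")
```

```text
[-0.8  0.6  4.6] [ 0.50430905 -0.01514454  0.11388289]
29.7 [0.5 0.8 3.9] [-0.03  0.16 -0.14] [ 0.5044 -0.0151  0.1139] 282.8
29.95 [-0.4  1.5  4.3] [ 0.22  0.12 -0.06] [ 0.5044 -0.0151  0.1139] 277.4
30.2 [-0.5  1.1  5.1] [ 0.41  0.13 -0.03] [ 0.5044 -0.015   0.1139] 272.0
30.45 [0.4 2.2 4.8] [ 0.55  0.15 -0.15] [ 0.5043 -0.0151  0.1139] 266.5
30.7 [-0.2  0.9  5.8] [ 0.56  0.23 -0.03] [ 0.5043 -0.015   0.1139] 261.0
31.2 [0.2 2.3 5.6] 30.001800656318665 0.09192545546707193
(((0.4632113575935364, -0.018374036997556686), 0.03286678344011307), np.float64(0.10374957760784875))
```

View pics/fin.png

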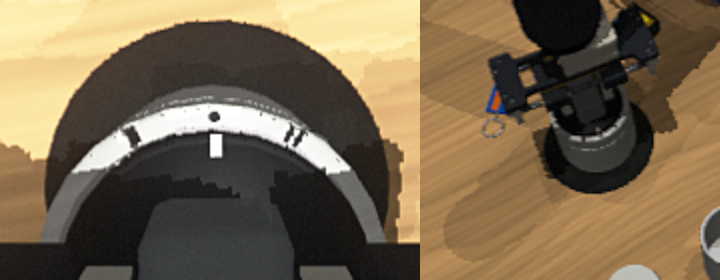

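The lid's white mark at (216,146) points at the pulse dot at (214,116), midway between the bar (130,138) and the pair (292,136). The lid is seated and the grinder is on the mat.

```bash
python3 -c "
from rig import robot
print(robot.job_done())"
```

```text
the job is handed in; nothing more can be done
None
```

I handed the job in at about 31 s of the 67 s allowed: the grinder stands on the mat about 1 mm off its centre by my measurements, and the lid is seated, turned about 0.48 rad to the pulse dot and still held in the gripper. No verdict came back, and I did not re-measure the other things on the counter at the end.

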